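Fold down the sprung drip rest and stand the jar on it

ROBOT

A 7-joint arm with a two-finger parallel gripper is mounted at the origin on the work surface. World frame = base frame: x ahead of the robot, y to its left, z up, the work surface at z = 0. Lengths are in m, angles in degrees, forces in N, time in s.
With the tool pointing down it reaches from about 0.4 to 0.85 m from the base axis. Payload 4.5 kg.
Tool frame: the origin (TCP) lies at the very end of the fingers, on their centre line; the grasp point (between the pads) lies 19 mm behind it (ctrl.grip_depth is the distance from the TCP to the grasp point, in m); z points along the fingers, y is the line along which they close (so a half turn about z gives the same grasp; the last joint's range is limited). The gripper opens to 88 mm and grips with 3 to 60 N. Pads are 18 mm wide; open, the fingers measure 123 mm over their backs; the gripper's body (75 mm by 187 mm) begins 45 mm behind the grasp point.
Start: joints at [68.686, 39.483, -11.15, 89.685, 9.013, 51.709, -12.324], TCP at [0.247, -0.574, 0.239] pointing down, gripper open.
Joint ranges: [-172.22, 172.22], [-26.19, 119.32], [-84.43, 86.54], [7.71, 146.69], [-57.33, 237.33], [2.42, 119.75], [-152.13, 152.13]. Speed limits (degrees/s): [147.25, 147.25, 180, 180, 180, 180, 180].

INTERFACE

Orientations are given as [roll, pitch, yaw] about the fixed x, y, z axes, in that order (R = Rz(yaw) Ry(pitch) Rx(roll)).
In Python, from workcell import ctrl gives the robot as it stands. Calls block until the motion is done:
- ctrl.reach(position, orientation): joint-space move of the TCP to a pose.
- ctrl.servo_line(position, attitude=None, speed=0.15, max_force=None): straight line of the TCP; attitude=None keeps the orientation; speed is the mean speed in m/s. With max_force (N) it stops when the force on the tool has changed by that much, and returns True; else False.
- ctrl.set_joints(angles): joint-space move.
- ctrl.ungrasp() and ctrl.close_gripper(force=None): open the fingers fully, or close them until they stop; force is the grip in N (None keeps the last).
- ctrl.hold(seconds).
- ctrl.ik(position, orientation): joint angles nearest the present ones, or None.
- ctrl.sense(): the state.
- ctrl.grab_frame(name): name is "scene" or "side" or "wrist"; returns a dict with "color" (480x640x3 uint8, blue, green, red), "fx", "fy", "cx", "cy" (pixels), "k1" (the pictures are not rectified: a ray, as slopes to the right and down, at radius r is drawn at 1 + k1 r^2 times it, then the intrinsics apply), "R" (3x3) and "t" (3): a world point X has camera coordinates R X + t. Camera axes: x right, y down, z forward; pixel columns grow to the right and rows downward; lengths in m; the calibration is good to about 2 mm. A picture is of the moment at which its call begins. There is no depth.
A pose or a line that the arm cannot do raises ctrl.PlanningError and nothing moves.
- ctrl.close_job(): hands the job in; it is judged then, once.
The state is a dict: "time_s": time; "q": joint angles; "qvel": joint speeds; "tau": joint torques, N m; "tool_pos": TCP position; "tool_rot": TCP orientation; "wrist_force": force on the tool from outside, world axes, zero at the start; "torque": the same for the moment, N m; "opening": finger opening in m; "finger_force": force on a finger pad.
Only numpy, scipy, OpenCV 4.12 (cv2) and the standard library are available. Lean on these libraries where they do the work, as an engineer would, in place of code of your own. Each camera call takes 0.05 s, during which the arm holds its last target. There are 200 camera calls.

TASK

Push the sprung blue drip rest down past its over-centre point so that it snaps fully down level onto its stop, then stand the glass jar upright in the middle of the rest's black pad and let go, without dropping it. Feel your way: never let more than about 24 newtons bear on the rest, neither from the hand nor from the jar, and ease off as it snaps, so that the hand does not lean on it with more than about 12 newtons once it is down. Leave the other things on the bench where they are.

Things in the scene. Friction and masses are not known exactly. Their poses are not given: they have to be found in the camera images.
- rest_foot (a point): Foot of the drip rest, fixed: a point on the bench straight below the pad's centre when the rest is folded down. x points level from the rest's free edge towards its hinge, y along the hinge, z up. Dark steel foot plate 10 mm thick, x -65 to +105, y -65 to +65 mm. The hinge line is above x = +65 mm.
- sleeve_top (a point): Top of the grey sleeve (34 x 50 mm) on the foot, 65 mm above the bench, at x = +82 mm from the foot point. The steel mast in it carries the hinge and is clamped at a height that differs each time: the hinge line lies 80 to 160 mm above the bench. That height is not measured: feel or see it. The mast does not yield to pushing.
- rest (a joint): Fold angle in rad of the drip rest about its hinge. 0: folded up on the upper stop, sloping up from the hinge at 50 degrees. 0.873: level, rigid on the lower stop. A spring pushes it back up until about 0.66 (12 degrees above level), beyond that it snaps it down and holds it there. Straight above the foot point it resists by about 9 to 14 N at first, dying to nothing at centre.
- stand: The whole drip rest (frame as rest_foot). Its blue plate is 130 mm long from the hinge, 116 mm wide, 6 mm thick, mid-plane on the hinge line, 4 mm lip at the free edge, flush black pad 64 mm across centred 65 mm from the hinge. Straight above the foot point the plate's top lies about 82 mm above the hinge line when up, 17 mm at centre, 3 mm when down; the free edge, when up, 103 mm above it.
- jar_mid (a point): Closed glass jar with a brass-coloured twist lid, 56 mm diameter, 100 mm tall, about 0.25 kg, standing upright on the bench. The point is at its centre, 50 mm above its underside; z along the jar's axis.
- jar: The same jar, origin at the centre of its underside.
- mug: Bystander: blue mug 72 mm across, 85 mm tall, with a handle; origin at the centre of its underside.
- bottle: Bystander: green plastic bottle 60 mm across, 150 mm tall; origin at the centre of its underside.
- basin: Bystander: empty white enamel basin 280 mm across, 85 mm tall; origin at the centre of its underside.
- scoop: Bystander: red plastic scoop, box part 85 x 65 x 40 mm with a handle 100 mm long on its -x side; origin under the box part.
- soap: Bystander: yellow bar of soap 85 x 55 x 28 mm; origin at the centre of its underside.
- peg_a: Bystander: loose wooden clothes peg 72 x 11 x 10 mm, lying; origin at the centre of its underside.
Not all that is in view belongs to the job. What is shaped like the stand but orange is not meant.

How it is judged (in metres and radians):
On the way, in this order (a step that is already met when the one before it is completed fails the run):
1. the rest has snapped down onto its lower stop (value of joint rest above 0.84 rad), for 0.2 s.
2. the jar stands on the pad (value of joint rest above 0.84 rad and horizontal distance between jar_mid and rest_foot below 0.02 m and angle between jar's own z axis and vertical below 0.1 rad and contact force between jar and rest above 0.5 N), for 0.2 s.
At the end, for the whole second after the job is handed in: The rest is down on its lower stop (fold angle above 0.84 rad); the jar stands on it, upright within 0.1 rad, its axis within 20 mm of the pad's centre, at rest and released (all of step 2 and linear speed of jar below 0.02 m/s); the robot touches nothing.
It fails at once if more than 24 N bears on the rest (contact force between anything else and rest above 24 N).
It fails at once if the hand leans on the rest with more than 12 N once it is down (value of joint rest above 0.84 rad and contact force between the fingers and rest above 12 N).
It fails at once if a bystander is moved by more than 30 mm (distance of any of mug, bottle, basin, scoop, soap, peg_a from where it was at the start of the episode above 0.03 m).
It fails at once if the jar is dropped from more than about 4 mm (it moves faster than 0.3 m/s with no finger touching it) (contact force between the fingers and jar below 0.1 N and linear speed of jar above 0.3 m/s).
It also fails if it takes over 72 s, if anything falls off the work surface, if the arm or the gripper's body presses on something with over 40 N, if the wrist force passes 120 N, or if a joint passes its speed limit or range.

## Working session

There is one attempt and no reset: what is moved stays moved. The work goes in short steps, each a Python script; the robot and the scene stay as the last script left them, time stands still between calls to the robot, and variables do not carry over. Pictures are saved under pics/ and viewed, at most 10 in all, crops included, and the job is handed in when it is done.

```bash
mkdir -p pics; ls; cat > h.py <<'E'
import numpy as np, cv2
from workcell import ctrl
def shot(n,f):
    g=ctrl.grab_frame(n); cv2.imwrite(f'pics/{f}.png',g['color']); np.savez(f'pics/{f}.npz',**{k:np.array(v) for k,v in g.items()}); return g
def load(f): return dict(np.load(f'pics/{f}.npz'))
def ray(g,u,v):
    K=np.array([[g['fx'],0,g['cx']],[0,g['fy'],g['cy']],[0,0,1]],float)
    p=cv2.undistortPoints(np.array([[[u,v]]],float),K,np.array([float(g['k1']),0,0,0,0]))[0,0]
    R=np.array(g['R']);t=np.array(g['t']); d=R.T@np.array([p[0],p[1],1]); return -R.T@t, d/np.linalg.norm(d)
def onz(g,u,v,z):
    o,d=ray(g,u,v); return o+d*(z-o[2])/d[2]
def tri(*obs):
    A=np.zeros((3,3));b=np.zeros(3)
    for g,u,v in obs:
        o,d=ray(g,u,v);P=np.eye(3)-np.outer(d,d);A+=P;b+=P@o
    X=np.linalg.solve(A,b)
    return X,[round(float(np.linalg.norm(np.cross(X-ray(g,u,v)[0],ray(g,u,v)[1])))*1000,1) for g,u,v in obs]
def proj(g,X):
    c=np.array(g['R'])@X+np.array(g['t']);s=c[:2]/c[2];s=s*(1+float(g['k1'])*(s@s));return np.array([s[0]*g['fx']+g['cx'],s[1]*g['fy']+g['cy']])
E
python3 - <<'E'
from h import *
a=shot('scene','s0');b=shot('side','d0');w=shot('wrist','w0')
for g in (a,b,w): print(-np.array(g['R']).T@g['t'], g['fx'],g['k1'])
s=ctrl.sense();print(s['tool_pos'],s['tool_rot'],s['time_s'],s['wrist_force'],s['opening'])
E
```

```text
pics
[ 0.6498897  -0.99019846  1.50265227] 569.2496577124009 -0.03654532316561062
[-0.23183963 -1.18621084  0.87384484] 615.2971378285581 -0.18171942256578175
[ 0.32486885 -0.54052445  0.38430038] 430.56325754767477 -0.003683193753725085
[ 0.24651803 -0.57382704  0.23811196] [-1.79922471e+02  6.18390458e-03  2.32568623e+01] 0.15 [ 0.38004117 -0.24060044 -0.09670158] 0.08808400371419035
```

View pics/s0.png

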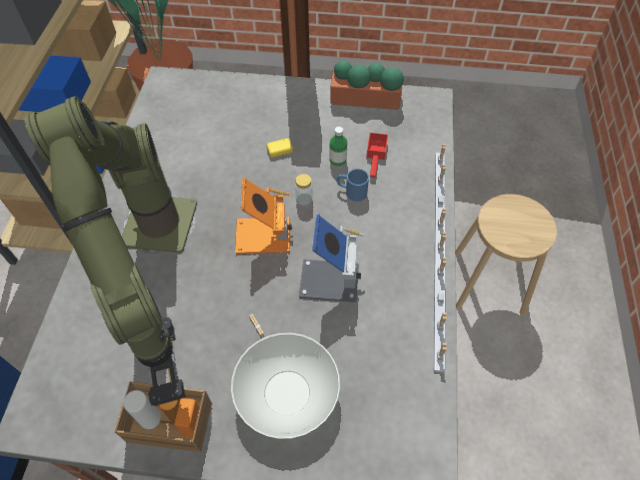

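View pics/d0.png

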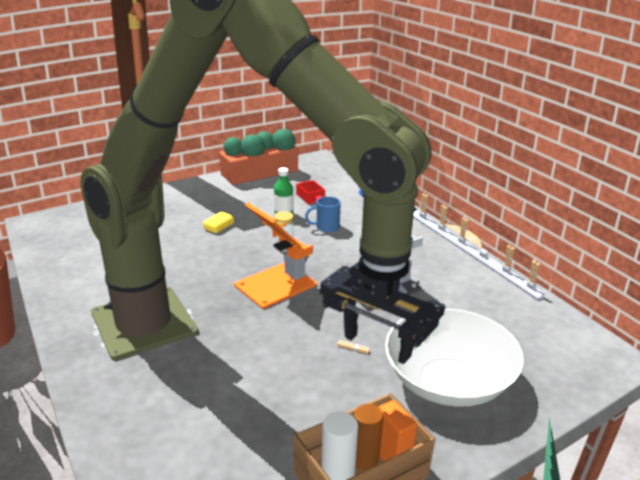

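Candidates for the rest: the blue plate at scene (331,243), the orange look-alike at (262,202), the blue mug (357,185) and the blue bin (55,83). I choose the blue plate with the grey sleeve. Candidates for the jar: the brass-lidded glass jar (304,190), the green bottle (338,148) and the grey cylinder in the crate (140,410). I choose the jar at (304,190). In the side view the arm hides the blue stand, and the jar lid shows at (284,218).

```bash
python3 - <<'E'
from h import *
c=cv2.imread('pics/s0.png')[150:310,225:395]
cv2.imwrite('pics/c0.png',cv2.resize(c,None,fx=3.7,fy=3.7,interpolation=cv2.INTER_CUBIC))
E
```

```text
(no output)
```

View pics/c0.png

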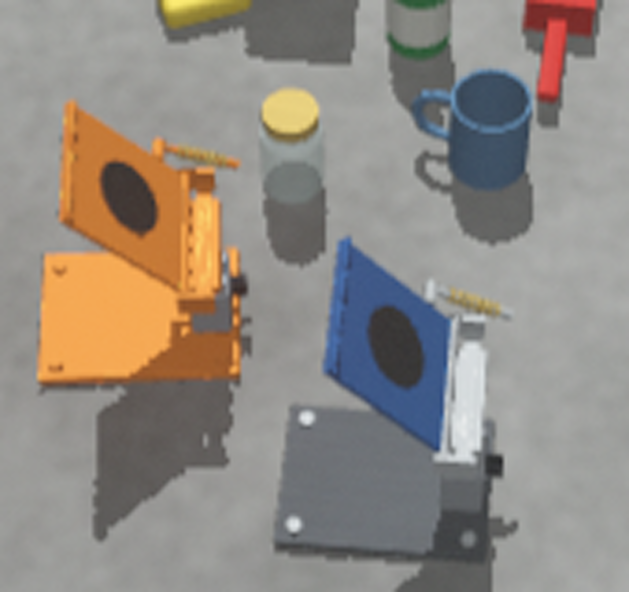

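The crop shows the blue plate with its black pad at crop (397,347), the dark foot plate with left corners at (290,405) and (275,545), and the jar lid at (290,113). This confirms the choice. Next: rough positions, then a wrist view.

```bash
python3 - <<'E'
from h import *
g=load('s0')
f=lambda x,y:(225+(x+.5)/3.7-.5,150+(y+.5)/3.7-.5)
a=onz(g,*f(290,405),.010);b=onz(g,*f(275,547),.010);c=onz(g,*f(488,558),.010)
print(a,b,c,np.linalg.norm(a-b),np.linalg.norm(b-c))
y=(a-b)/np.linalg.norm(a-b);x=np.array([y[1],-y[0],0]);m=(a+b)/2+.065*x
x2=(c-b)/np.linalg.norm(c-b);print('yaw',np.degrees(np.arctan2(x[1],x[0])),np.degrees(np.arctan2(x2[1],x2[0])),'foot',m)
for q in [(397,347),(445,385),(347,240),(330,372)]:
    o,d=ray(g,*f(*q)); # intersect with vertical planes x_local
    for xl in ( .065,0.0232,-.0186):
        s=((m+xl*x-o)@x)/(d@x);P=o+s*d;print(q,xl,(P-m)@x,(P-m)@y,P[2])
print('lid',onz(g,*f(290,113),.1))
print('basin',onz(g,286,385,.085),'mug',onz(g,358,178,.085),'bottle',onz(g,339,131,.15),'orange',onz(g,262,202,.1),'peg',onz(g,257,325,.01))
E
```

```text
[ 0.4841903  -0.08623307  0.01      ] [ 0.49010924 -0.219139    0.01      ] [ 0.65941214 -0.20928298  0.01      ] 0.13303767048998455 0.1695895418148246
yaw 2.549972352634379 3.331732652000124 foot [ 0.55208541 -0.14979414  0.01      ]
(397, 347) 0.065 0.06500000000000006 -0.9575288420372801 1.6767117896875492
(397, 347) 0.0232 0.023199999999999967 0.056554975551761096 0.12299090153799908
(397, 347) -0.0186 -0.018600000000000033 1.0706387931408021 -1.4307299866115506
(445, 385) 0.065 0.06500000000000002 1.1372307440808007 -1.645976400277609
(445, 385) 0.0232 0.0232 -16.547299017326363 26.459869813871613
(445, 385) -0.0186 -0.01859999999999995 -34.231828778733515 54.56571602802083
(347, 240) 0.065 0.06500000000000006 -0.8997966506617433 1.5796710317836367
(347, 240) 0.0232 0.023200000000000005 -0.4010521325100775 0.8921725232727865
(347, 240) -0.0186 -0.018600000000000057 0.09769238564158818 0.20467401476193658
(330, 372) 0.065 0.06500000000000003 -0.8906503203535421 1.5764418947038492
(330, 372) 0.0232 0.023199999999999978 -0.47354939377786653 0.9177678808265095
(330, 372) -0.0186 -0.01859999999999997 -0.056448467202191176 0.25909386694917025
lid [0.45468223 0.15086143 0.1       ]
basin [ 0.49989215 -0.51138465  0.085     ] mug [0.62731525 0.19228076 0.085     ] bottle [0.5506729  0.32934902 0.15      ] orange [0.34018982 0.05003344 0.1       ] peg [ 0.38289874 -0.32100662  0.01      ]
```

```bash
python3 - <<'E'
from h import *
for p,o in [([.5,.08,.36],[180,0,0]),([.56,-.15,.3],[180,0,0]),([.56,-.15,.3],[180,0,180]),([.455,.151,.05],[180,0,41]),([.455,.151,.05],[180,0,-139]),([.552,-.15,.2],[180,0,3])]:
    q=ctrl.ik(p,o); print(p,o,None if q is None else np.round(q,0))
s=ctrl.sense()
ctrl.servo_line([.247,-.574,.36],speed=.3)
ctrl.reach([.5,.02,.36],[180,0,0]); g=shot('wrist','w1'); shot('side','d1')
ctrl.reach([.5,-.16,.36],[180,0,0]); g2=shot('wrist','w2')
print(ctrl.sense()['time_s'])
cv2.imwrite('pics/w12.png',np.vstack([cv2.resize(x['color'],(400,300),interpolation=cv2.INTER_AREA) for x in(g,g2)]))
E
```

```text
[0.5, 0.08, 0.36] [180, 0, 0] [  -4.   23.  -15.   99.    7.   59. -112.]
[0.56, -0.15, 0.3] [180, 0, 0] [ 13.  32.  -4.  93.   2.  55. -82.]
[0.56, -0.15, 0.3] [180, 0, 180] [ 40.  40. -55.  92.  35.  66.  67.]
[0.455, 0.151, 0.05] [180, 0, 41] [-28.  49.   6. 123. -30.  10. -43.]
[0.455, 0.151, 0.05] [180, 0, -139] [  4.  57. -48. 121.  74.  40.  35.]
[0.552, -0.15, 0.2] [180, 0, 3] [ 12.  38.  -2. 102.   2.  40. -78.]
3.9083
```

View pics/w12.png

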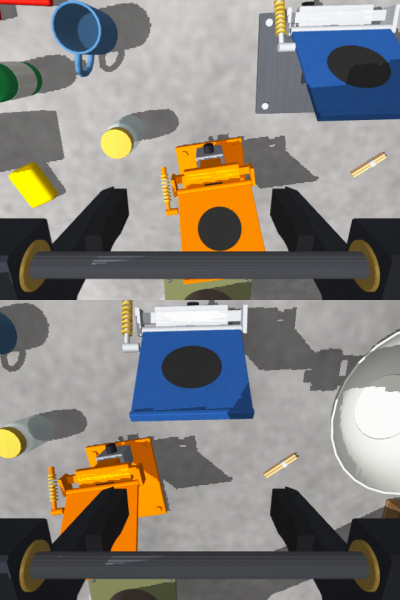

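View pics/w1.png

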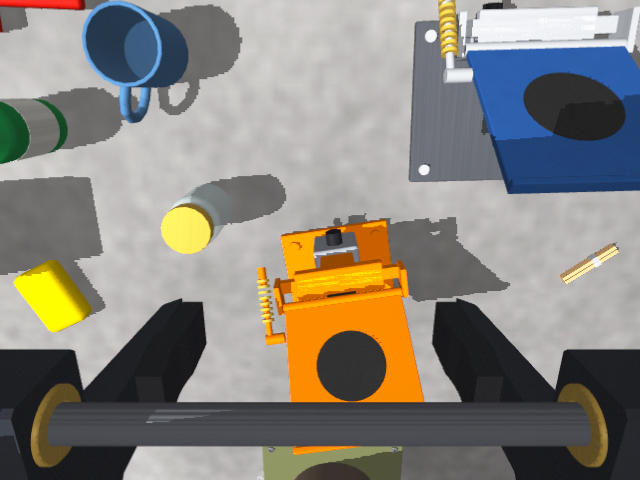

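The wrist view w1 shows the jar lid at (187,229), the blue plate's pad at (574,106) and the foot's corner bolts at (430,36) and (424,169). In w2 (full size) the pad is at about (306,107) and the lid at (19,225). Now I triangulate pad and lid from the three views.

```bash
python3 - <<'E'
from h import *
G={k:load(k) for k in('s0','w1','w2')}
def cen(g,mask,near):
    n,l,st,c=cv2.connectedComponentsWithStats(mask.astype(np.uint8))
    i=min((i for i in range(1,n) if st[i,4]>60),key=lambda i:np.hypot(*(c[i]-near)))
    cs,_=cv2.findContours((l==i).astype(np.uint8),0,2);h=cv2.convexHull(max(cs,key=len))
    e=cv2.fitEllipse(h);return e[0],e[1],st[i,4]
def pad(k,near):
    im=G[k]['color'].astype(int); return cen(G[k],(im.max(2)<75)&(im.max(2)-im.min(2)<28),near)
def lid(k,near):
    im=G[k]['color'];h=cv2.cvtColor(im,cv2.COLOR_BGR2HSV);return cen(G[k],(abs(h[...,0].astype(int)-25)<7)&(h[...,1]>110)&(h[...,2]>120),near)
P={k:pad(k,n) for k,n in dict(s0=(332,243),w1=(574,106),w2=(306,107)).items()}
L={k:lid(k,n) for k,n in dict(s0=(303,181),w1=(187,229),w2=(20,225)).items()}
print(P);print(L)
for D in(P,L):
    for ks in (('s0','w1','w2'),('w1','w2'),('s0','w1'),('s0','w2')): print(ks,*tri(*[(G[k],*D[k][0]) for k in ks]))
def blue(k,near):
    im=G[k]['color'];h=cv2.cvtColor(im,cv2.COLOR_BGR2HSV);m=((abs(h[...,0].astype(int)-110)<10)&(h[...,1]>150)).astype(np.uint8)
    n,l,st,c=cv2.connectedComponentsWithStats(m);i=l[near[1],near[0]]
    cs,_=cv2.findContours((l==i).astype(np.uint8),0,2);hh=cv2.convexHull(max(cs,key=len))
    return cv2.approxPolyDP(hh,3,True)[:,0].tolist()
print(blue('s0',(325,225)),blue('w1',(500,120)),blue('w2',(235,100)))
E
```

```text
{'s0': ((331.5910339355469, 243.30682373046875), (12.325105667114258, 22.30158042907715), np.int32(222)), 'w1': ((574.0265502929688, 106.31462860107422), (63.16217803955078, 103.59860229492188), np.int32(5154)), 'w2': ((306.4141845703125, 106.88928985595703), (67.22782135009766, 95.6438980102539), np.int32(5072))}
{'s0': ((303.0635681152344, 180.7224578857422), (12.85230827331543, 14.428059577941895), np.int32(152)), 'w1': ((186.16661071777344, 228.63296508789062), (49.16032028198242, 50.592342376708984), np.int32(1912)), 'w2': ((8.15160846710205, 229.25823974609375), (42.36691665649414, 54.433597564697266), np.int32(1303))}
('s0', 'w1', 'w2') [ 0.57562536 -0.14931409  0.21071027] [1.1, 0.6, 0.6]
('w1', 'w2') [ 0.57506118 -0.14961375  0.20986213] [0.0, 0.0]
('s0', 'w1') [ 0.57588483 -0.14909364  0.2107148 ] [0.8, 0.8]
('s0', 'w2') [ 0.5759357  -0.14963438  0.21151542] [0.8, 0.8]
('s0', 'w1', 'w2') [0.45479307 0.15070773 0.09877937] [0.8, 0.5, 1.1]
('w1', 'w2') [0.45543247 0.14990415 0.10120195] [0.6, 0.6]
('s0', 'w1') [0.45468753 0.15126882 0.09679164] [0.0, 0.0]
('s0', 'w2') [0.45493219 0.14944165 0.10048473] [0.9, 0.9]
[[639, 0], [639, 479], [10, 479], [0, 455], [0, 0]] [[624, 47], [639, 70], [639, 189], [509, 193], [466, 57], [468, 52]] [[384, 48], [406, 179], [402, 189], [210, 192], [207, 181], [229, 52]]
```

```bash
python3 - <<'E'
from h import *
w1,w2=load('w1'),load('w2')
a,b=onz(w1,430,36,.012),onz(w1,424,169,.012);print('bolts',a,b,np.degrees(np.arctan2(*(a-b)[1::-1])))
for p,q,z in [((210,192),(402,189),.258),((229,52),(384,48),.165)]:
    a,b=onz(w2,*p,z),onz(w2,*q,z);d=a-b;print(a,b,np.linalg.norm(d),np.degrees(np.arctan2(-d[0],d[1])),(a+b)/2)
E
```

```text
bolts [ 0.6387682  -0.09781438  0.012     ] [ 0.49918003 -0.10230993  0.012     ] 1.8446192831007604
[ 0.5286525  -0.09387754  0.258     ] [ 0.5306993  -0.20678359  0.258     ] 0.1129246007703427 1.0385686817618285 [ 0.5296759  -0.15033056  0.258     ]
[ 0.61186997 -0.0919927   0.165     ] [ 0.61475156 -0.20515549  0.165     ] 0.1131994700110557 1.458674155897869 [ 0.61331077 -0.14857409  0.165     ]
```

```bash
python3 - <<'E'
from h import *
yaw=1.7
ctrl.close_gripper(10)
ctrl.reach([.556,-.150,.29],[180,0,yaw])
f0=np.array(ctrl.sense()['wrist_force'])
hit=ctrl.servo_line([.556,-.150,.225],speed=.04,max_force=3)
s=ctrl.sense();print('hit',hit,np.round(s['tool_pos'],4),np.round(s['wrist_force']-f0,1),s['opening'],s['time_s'])
z=s['tool_pos'][2];mx=0
while hit and z>.160:
    z-=.003
    st=ctrl.servo_line([.556,-.150,z],speed=.025,max_force=9)
    s=ctrl.sense();f=np.array(s['wrist_force'])-f0;print(round(s['tool_pos'][2],4),np.round(f,1),st)
    mx=max(mx,f[2])
    if np.linalg.norm(f)>19 or st: print('abort');break
    if mx>4 and f[2]<.6: print('gone');break
ctrl.hold(.2)
w=shot('wrist','w3');s=ctrl.sense();print(s['tool_pos'],np.round(s['wrist_force']-f0,1),s['time_s'])
d=shot('scene','s3')
cv2.imwrite('pics/v3.png',np.hstack([cv2.resize(w['color'],(400,300)),cv2.resize(d['color'][130:330,220:420],(300,300))]))
E
```

```text
hit True [ 0.5567 -0.1499  0.2424] [0.3 0.7 1.8] 0.00047717543118077824 6.7667
0.2404 [ 1.  -0.3  5.2] False
0.2384 [2.5 1.4 8.3] False
0.2362 [ 3.8  0.1 11.9] False
0.2332 [ 3.6  1.1 11.9] False
0.2302 [ 3.3 -0.5 12.8] False
0.2271 [ 2.7  0.5 10.9] False
0.2239 [ 2.4 -0.1 11.4] False
0.2208 [ 2.4  0.3 11.2] False
0.2177 [ 1.2  0.3 11.7] False
0.2145 [ 2.1  0.3 11. ] False
0.2113 [ 1.9  0.6 10.2] False
0.2081 [ 1.  -0.1  9.9] False
0.2049 [-0.4 -0.3  9.4] False
0.2017 [-0.2 -0.1  8.6] False
0.1985 [-0.9  0.3  8.4] False
0.1952 [-1.2  0.9  6.9] False
0.192 [-0.6 -0.   5.2] False
0.1887 [-1.5  0.2  4.1] False
0.1854 [-1.8 -0.1  4.5] False
0.1822 [-1.5 -0.4  2.5] False
0.1791 [-1.  -0.5  0.3] False
gone
[ 0.55597267 -0.14997142  0.17938303] [-1.  -0.2  0.3] 12.6167
```

View pics/v3.png

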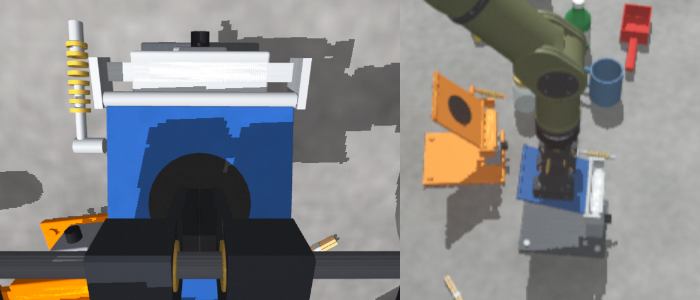

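The wrist view shows the plate nearly level under the closed fingers, but a snap is not certain: the force has only just died, near the expected centre. I go on in small steps, then check by measuring.

```bash
python3 - <<'E'
from h import *
f0=np.array(ctrl.sense()['wrist_force'])
z=.179
while z>.1685:
    z-=.002
    st=ctrl.servo_line([.556,-.150,z],speed=.02,max_force=6)
    f=np.array(ctrl.sense()['wrist_force'])-f0;print(round(z,4),np.round(f,1),st)
    if st or f[2]>4: break
ctrl.servo_line([.556,-.150,.26],speed=.2)
ctrl.reach([.5,-.16,.36],[180,0,0]); a=shot('wrist','w4')
ctrl.ungrasp()
ctrl.reach([.49,.02,.36],[180,0,0]); b=shot('wrist','w5')
def pad(g):
    im=g['color'].astype(int);m=((im.max(2)<75)&(im.max(2)-im.min(2)<28)).astype(np.uint8)
    n,l,st,c=cv2.connectedComponentsWithStats(m); out=[]
    for i in range(1,n):
        if 2000<st[i,4]<9000:
            cs,_=cv2.findContours((l==i).astype(np.uint8),0,2);e=cv2.fitEllipse(cv2.convexHull(max(cs,key=len)));out.append((e,st[i,4]))
    return out
for g in(a,b):
    for e,n in pad(g): print(np.round(e[0],1),np.round(e[1],1),n)
print(ctrl.sense()['time_s'])
cv2.imwrite('pics/v5.png',np.vstack([cv2.resize(x['color'],(400,300)) for x in(a,b)]))
E
```

```text
0.177 [-0.4  0.3 -0.7] False
0.175 [-0.5  1.2 -1.6] False
0.173 [-0.7  0.4 -1.5] False
0.171 [-0.7  1.3 -1.2] False
0.169 [-0.9  1.3 -1.8] False
0.167 [ 0.5  1.4 -1.8] False
[306.3 134.6] [79.6 81.9] 5143
[534.1 122.8] [75.9 88.7] 5308
[350.5 356.3] [68.9 69.5] 3781
17.5167
```

View pics/v5.png

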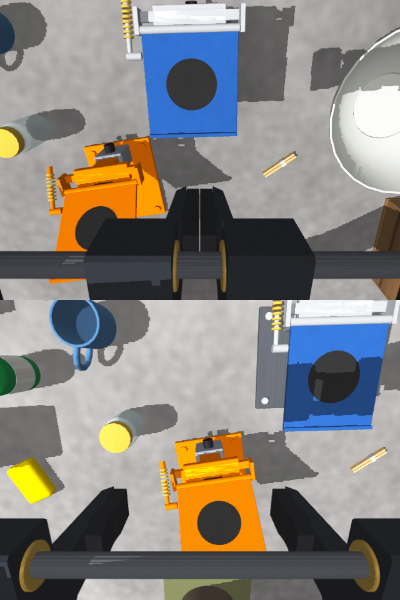

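The plate now lies level: the pad is nearly circular in both wrist views, at (306,135) in w4 and (534,123) in w5. I triangulate the pad and check clearance at the jar.

```bash
python3 - <<'E'
from h import *
w4,w5,w1=load('w4'),load('w5'),load('w1')
print(tri((w4,306.3,134.6),(w5,534.1,122.8)))
for z in(.1,.15,.2): print(onz(w1,263,268,z),onz(w1,280,345,z))
J=np.array([.4548,.1505])
for y in (41,60,20):
    q=ctrl.ik([*J,.20],[180,0,y]);q2=ctrl.ik([*J,.051],[180,0,y]);print(y,np.round(q,0),np.round(q2,0))
E
```

```text
(array([ 0.5511939 , -0.15033067,  0.15986566]), [0.0, 0.0])
[0.41334762 0.0759828  0.1       ] [0.32233535 0.06141188 0.1       ]
[0.43452068 0.06896734 0.15      ] [0.35471283 0.05619024 0.15      ]
[0.45569374 0.06195189 0.2       ] [0.38709031 0.0509686  0.2       ]
41 [  -7.   34.  -27.  116.   26.   36. -100.] [ -19.   49.   -8.  122.   34.   11. -107.]
60 [ -4.  35. -31. 116.  29.  37. -84.] [-18.  49.  -9. 122.  37.  12. -91.]
20 [  -9.   34.  -23.  116.   23.   34. -118.] [ -19.   49.   -7.  122.   31.   11. -124.]
```

```bash
python3 - <<'E'
from h import *
J=[.4548,.1505]
ctrl.reach([*J,.22],[180,0,50])
st=ctrl.servo_line([*J,.052],speed=.12,max_force=6); s=ctrl.sense();print(st,s['tool_pos'],s['time_s'])
if st: raise SystemExit
ctrl.close_gripper(18); s=ctrl.sense();print(s['opening'],s['finger_force'],s['tool_pos'],s['wrist_force'])
ctrl.servo_line([*J,.30],speed=.15)
ctrl.reach([.5508,-.1503,.30],[180,0,1.7])
ctrl.hold(.3);s=ctrl.sense();print(s['opening'],s['finger_force'],s['tool_pos'],s['wrist_force'],s['time_s'])
d=shot('side','d6');w=shot('wrist','w6')
cv2.imwrite('pics/v6.png',np.hstack([cv2.resize(x['color'],(400,300)) for x in(d,w)]))
E
```

```text
False [0.45514554 0.15058003 0.05244717] 19.8667
0.05518434149118866 17.995111872442067 [0.4545923  0.15079434 0.05209492] [-1.29800574  1.38752918  2.05786259]
0.05525202824206629 17.975287287554238 [ 0.55092529 -0.14924355  0.3001462 ] [ 0.38224666 -1.32569865 -2.57274404] 23.7583
```

View pics/v6.png

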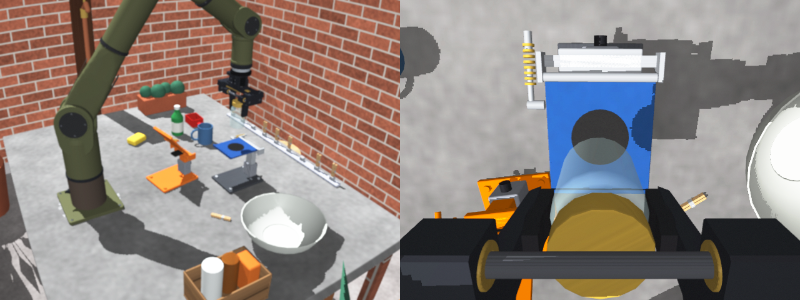

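The jar is held upright above the level rest, whose pad shows just ahead of it. I lower it gently until it touches, then release.

```bash
python3 - <<'E'
from h import *
T=[.5508,-.1503]
ctrl.servo_line([*T,.226],speed=.08,max_force=6); ctrl.hold(.3)
f0=np.array(ctrl.sense()['wrist_force']);z=.226;ok=False
while z>.200:
    z-=.001
    st=ctrl.servo_line([*T,z],speed=.015,max_force=3)
    s=ctrl.sense();f=np.array(s['wrist_force'])-f0
    if z<.218: print(round(z,3),np.round(s['tool_pos'],4),np.round(f,1),st)
    if st or f[2]>2.0: 
        ctrl.hold(.15);f=np.array(ctrl.sense()['wrist_force'])-f0;print('recheck',np.round(f,1))
        if f[2]>1.2: ok=True;break
print(ok,s['time_s'])
E
```

```text
0.217 [ 0.5507 -0.1503  0.2169] [-1.2 -0.1  0.2] False
0.216 [ 0.5507 -0.1503  0.2159] [-0.1 -0.1  0.2] False
0.215 [ 0.5508 -0.1503  0.2149] [-0.5 -0.6 -0. ] False
0.214 [ 0.5508 -0.1503  0.214 ] [-0.8 -0.1 -0.5] False
0.213 [ 0.5507 -0.1503  0.2129] [-0.4 -0.9  0.3] False
0.212 [ 0.5508 -0.1503  0.2119] [-1.4 -0.8  0.8] False
0.211 [ 0.551  -0.1503  0.2112] [-0.1  0.3  1.7] False
0.21 [ 0.5514 -0.1502  0.2111] [-2.9  0.3  7.7] False
recheck [-2.1  0.2  8.4]
True 29.2333
```

```bash
python3 - <<'E'
from h import *
ctrl.servo_line([.5510,-.1503,.2110],speed=.015);ctrl.hold(.2)
s=ctrl.sense();print(s['tool_pos'],s['wrist_force'])
ctrl.ungrasp();ctrl.hold(.3)
print(ctrl.sense()['opening'])
ctrl.servo_line([.5510,-.1503,.38],speed=.12)
ctrl.reach([.47,-.15,.40],[180,0,1.7]);ctrl.hold(.3)
w=shot('wrist','w7');s0=shot('scene','s7');d=shot('side','d7');print(ctrl.sense()['time_s'])
cv2.imwrite('pics/v7.png',np.hstack([cv2.resize(w['color'],(400,300)),cv2.resize(d['color'][180:330,250:450],(400,300))]))
E
```

```text
[ 0.55118258 -0.15026509  0.21110897] [-0.39383156  0.87531986  1.86995566]
0.08800213687624182
33.2083
```

View pics/v7.png

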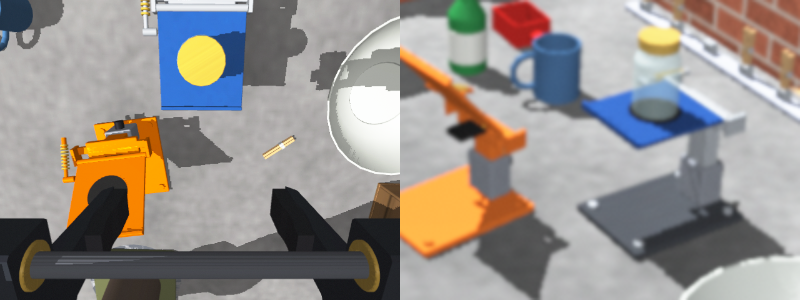

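The jar stands upright in the middle of the pad on the level rest: its lid is at w7 (322,98), full size. The arm is clear and the bystanders are undisturbed.

```bash
python3 - <<'E'
from h import *
print(onz(load('w7'),322,98,.26)); print(ctrl.close_job())
E
```

```text
[ 0.55108665 -0.1492871   0.26      ]
the job is handed in; nothing more can be done
None
```

The rest is snapped down, the jar stands upright within about 1 mm of the pad's centre and released, and the job is handed in at about 33 s; the judge's result was not shown.

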